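Draw the threaded plug from the heating block

ROBOT

A 6-joint arm with a two-finger parallel gripper is mounted at the origin on the work surface. World frame = base frame: x ahead of the robot, y to its left, z up, the work surface at z = 0. Lengths are in m, angles in rad, forces in N, time in s.
With the tool pointing down it reaches from about 0.325 to 0.85 m from the base axis. Payload 4.4 kg.
Tool frame: the origin (TCP) lies on the mounting face of the last link; the fingertips stand 199 mm ahead of it and the grasp point (between the pads) lies ahead of it (grip_depth is the x of the grasp point in the tool frame, in m); x points along the fingers, y is the direction in which the jaws open and shut, and the axes are right-handed (so a half turn about x gives the same grasp; the last joint's range is limited). The gripper opens to 94 mm and grips with 3 to 60 N. Pads are 16 mm wide; open, the fingers measure 119 mm over their backs; the gripper's body (75 mm by 177 mm) begins 78 mm behind the grasp point.
Start: joints at [1.044, 0.207, 1.542, -0, 1.393, -0.15], TCP at [0.212, 0.535, 0.405] pointing down, gripper open.
Joint ranges: [-2.73, 2.73], [-0.86, 2.22], [0.23, 2.46], [-1.11, 4.25], [0.08, 2.63], [-2.82, 2.82]. Speed limits (rad/s): [2.79, 2.79, 3.14, 3.14, 3.14, 3.14].

INTERFACE

Orientations are given as a rotation vector (axis times angle).
In Python, from plant import * gives the robot as it stands.
- The arm moves only by the shell command python3 -m jog 'ROWS' [FORCE]. ROWS is JSON, a list of rows, each a list of 7 numbers: the shift along the world's x, y, z each as a share of 0.8 m, from -1 to 1, then the turn, a rotation vector about the world's x, y, z each as a share of 45 degrees, from -1 to 1, then the finger opening in mm, from 0 to 94. In form: [[x, y, z, wx, wy, wz, jaw], ...]. A call has 1 to 8 rows; each row shifts and turns the commanded pose from where the row before left it; what a row does not reach is not made up. A row lasts 1/12 s, in which the tool goes at most 41.7 mm and 7.16 degrees, less where a joint would pass 70% of its speed; a pose out of reach is approached as far as the arm can. A call with a number of a shift or a turn outside -1 to 1 is refused whole. A call with a gripper value outside its range is refused whole. The fingers move at their own pace and stop on an object; FORCE is the grip in N (left out, the last holds). Time passes only in rows, so rows that do not move let the fingers close. It gives the time, the measured TCP pose, the force and the opening at its end, in the units of the state.
- observe(): the state, without advancing time (a new reading comes with each control period).
- snapshot(name): name is "side" or "top"; returns a dict with "image" (480x640x3 uint8, red, green, blue), "depth" (480x640 float32, m along the optical axis (not along the pixel's ray), 0 where there is no reading), "K" (3x3 intrinsics, pixels), "pose" (4x4, takes a point from camera to world coordinates). Camera axes: x right, y up, looking along -z (the intrinsics and any distortion apply to the point x, -y, -z); pixel columns grow to the right and rows downward; lengths in m; the calibration is good to about 2 mm. A picture is of the moment at which its call begins.
- job_done(): hands the job in, once; it reports no verdict.
Trained networks look in a picture, given as the dict that the camera call returned (one of the last four; its "shot" number tells which), for a name from the list of things; names that differ only in an ending like _2 or _b are one class to them, and where a whole thing is asked for, a point or a joint stands for the part that bears it (a point fixed in the world has none). Each returns a list of dicts, best first, with "conf" (0 to 1); they miss things now and then, are a little off and sometimes report something else, mostly with a low value. They report only what shows in the picture. A call takes as long as a camera call. They do not tell look-alikes from the thing itself.
- outline_of(picture, query): "pixels" (480x640 bool, what is visible of it) and "at" ([row, column] in pixels, amid what is visible of it).
The state is a dict: "time_s": time; "joint_positions": joint angles; "qvel": joint speeds; "joint_efforts": joint torques, N m; "eef_pos": TCP position; "eef_rot": TCP orientation; "force": force on the tool from outside, world axes, zero at the start; "moment": the same for the moment, N m; "gripper_width": finger opening in m.
Only numpy, scipy, OpenCV 4.12 (cv2) and the standard library are available. Lean on these libraries where they do the work, as an engineer would, in place of code of your own. Each camera call takes 0.05 s, during which the arm holds its last target. There are 200 camera calls.

TASK

Take the red-handled puller rod from its stand, screw it clockwise fully home into the white plug with the brass thread, and draw that plug straight up out of the heating block. Set the plug down (do not drop it) upright on the floor of the steel tray, near the middle, with the rod still screwed in, and let go. Leave the grey blank plug and everything else where it is.

Things in the scene. Friction and masses are not known exactly. Their poses are not given: they have to be found in the camera images.
- puller: Steel puller rod, 0.2 to 0.4 kg, upright, nose down in the stand. Origin at the nose's bottom, z up the rod. Shaft 16 mm diameter, nose tapered to 10 mm over 8 mm. Cross pin 8 mm thick, 34 mm tip to tip, along x, axis 36 mm above the origin. Red T-bar on top: 80 mm along x, 18 mm wide (y), from 120 to 144 mm above the origin. Same after half a turn.
- plug: White plug with a brass bush in its top, 0.35 to 0.55 kg, in one of the block's two wells. Origin at the centre of its underside, z up. Square shank 56 mm, 62 mm long, cannot turn in the well; round flange 84 mm diameter from z = 62 to 70 mm, resting on the block. Rubber pads in the well grip it: drawing it takes roughly 10 to 20 N upward.
- bush_mouth (a point): Centre of the bush's brass top face, 68 mm above the plug's origin, axes as the plug's. Hole 19 mm for the shaft, crossed by a slot 14 x 39 mm for the pin. The slot's direction is NOT measured: up to 0.65 rad either side of the plug's x axis; see it, or rest the pin lightly on the brass and try angles until it drops. Pin on the brass: rod's origin 32 mm below this point.
- thread_end (a point): Where the rod's origin comes to when screwed home: on the plug's axis, 13 (12 to 14) mm above its origin. Pin dropped in the slot: rod's origin 5 to 7 mm above this point. Then about 1.25 rad clockwise seen from above draws the rod down 6 mm on a coarse two-start thread to a hard stop (follow it down); then it holds a pull. Pilot hole 18 mm wide from 27 mm above to 4 mm below.
- block: Fixed heating block 190 x 280 mm with blue end plates 100 mm high; grey top at z = 75 mm; origin at the centre of its underside. Two square 58 mm wells at x = -35, y = +65 and -65 mm in its frame hold the plug and the blank, axes parallel to the block's, undersides 13 mm above the table. Five glass tubes at x = +55 mm stand 42 mm above its top.
- stand: Fixed blue stand for the puller: grey foot 90 mm diameter, slotted post 48 x 44 mm, its top 62 mm above the table. Origin at underside. The rod's nose stands 8 mm above the table in it: lift the rod 60 mm or more to clear.
- tray: Fixed open steel tray, 160 x 160 mm, walls 28 mm high and 4 mm thick, floor 4 mm thick; origin at the centre of its underside.
- blank: blank plug: same outside as the plug but grey all over, with a closed top and no brass; sits in the other well; leave alone. Origin at centre of underside
- bottle: amber bottle 64 x 150 mm, bystander, origin at underside
- beaker: glass beaker 72 x 90 mm, bystander, origin at underside
- jar: white jar with red cap 68 x 80 mm, bystander, origin at underside
- wrench: steel wrench 160 mm long, bystander
- spatula: spatula 190 mm long, bystander
Mind the look-alikes: they are no part of the job. Leave any purple or turquoise look-alike of the puller alone.

How it is judged:
On the way, in this order (a step that is already met when the one before it is completed fails the run):
1. the rod is screwed home into the plug, which still sits in its well (z of puller in the frame of plug below 0.0155 m and horizontal distance between puller and plug below 0.006 m and distance of plug from where it was at the start of the episode below 0.008 m), for 0.2 s.
2. the plug, carried by the rod, is clear above the block's top (z of plug in the frame of block above 0.078 m and z of puller in the frame of plug below 0.017 m and horizontal distance between puller and plug below 0.006 m), for 0.1 s.
At the end, for the whole second after the job is handed in: The plug stands upright (within 0.08 rad) on the tray's floor, its centre within 35 mm of the tray's centre, the rod still screwed into it (rod origin less than 17 mm above the plug's underside, on its axis), both at rest (horizontal distance between plug and tray below 0.035 m and z of plug in the frame of tray below 0.008 m and angle between plug's own z axis and vertical below 0.08 rad and z of puller in the frame of plug below 0.017 m and horizontal distance between puller and plug below 0.006 m and linear speed of each of plug, puller below 0.02 m/s); the robot touches nothing.
It fails at once if the plug or the rod is tipped by more than about 17 degrees (angle between any of plug, puller's own z axis and vertical above 0.3 rad).
It fails at once if the plug is dropped rather than set down (linear speed of plug above 0.5 m/s and contact force between the fingers and puller below 0.1 N).
It fails at once if the blank plug is moved by more than 10 mm (distance of blank from where it was at the start of the episode above 0.01 m).
It fails at once if a bystander is displaced by more than 30 mm (distance of any of bottle, beaker, jar, wrench, spatula from where it was at the start of the episode above 0.03 m).
It also fails if it takes over 61 s, if anything falls off the work surface, if the arm or the gripper's body presses on something with over 40 N, if the wrist force passes 120 N, or if a joint passes its speed limit or range.

## Working session

There is one attempt and no reset: what is moved stays moved. The work goes in short steps, Python scripts to look and compute and a shell command to move; the robot and the scene stay as the last step left them, time stands still between calls to the robot, and variables do not carry over. Pictures are saved under pics/ and viewed, about 8 in all and at most 12, crops included, and the job is handed in when it is done.

```bash
ls; mkdir -p pics
cat > h.py <<'E'
from plant import *
import numpy as np, cv2
def save(p,name): cv2.imwrite('pics/'+name+'.png',cv2.cvtColor(p['image'],cv2.COLOR_RGB2BGR))
def pts(p):
    d=p['depth'];v,u=np.mgrid[0:480,0:640];K=p['K']
    x=(u-K[0,2])/K[0,0]*d;y=(v-K[1,2])/K[1,1]*d
    P=np.stack([x,-y,-d],-1);T=p['pose']
    W=P@T[:3,:3].T+T[:3,3];W[d==0]=np.nan
    return W
E
python3 - <<'E'
from h import *
print(observe()); 
a=snapshot('top');b=snapshot('side')
save(a,'top0');save(b,'side0')
for n,p in(('top',a),('side',b)):
    print(n,p['K'].tolist(),np.round(p['pose'],3).tolist(),[k for k in p])
    W=pts(p)
    for q in('puller','plug','bush_mouth','block','stand','tray','blank'):
        for o in outline_of(p,q)[:3]:
            m=o['pixels'];w=W[m];w=w[~np.isnan(w[:,0])]
            if len(w): print(q,round(o['conf'],2),np.round(o['at']),m.sum(),np.round(np.median(w,0),3),np.round(w.min(0),3),np.round(w.max(0),3))
E
```

```text
pics
{'time_s': 0.0, 'joint_positions': array([ 1.04346089e+00,  2.07438381e-01,  1.54291974e+00, -6.47639631e-06,
        1.39349418e+00, -1.50454125e-01]), 'qvel': array([-0.0009597 , -0.00111116, -0.00026065, -0.00124588, -0.00115394,
       -0.00146234]), 'joint_efforts': array([ 5.53042992e-04, -3.70873761e+01, -2.81422412e+01,  7.00850459e-02,
        3.59391491e-02, -1.51403528e-04]), 'eef_pos': array([0.21142156, 0.53434391, 0.4034961 ]), 'eef_rot': array([ 0.29403034,  1.55124323, -0.29739788]), 'force': array([ 0.38732913, -0.03216552, -0.34969189]), 'moment': array([ 0.00898639, -0.05505443,  0.00147206]), 'gripper_width': 0.09406056152816138}
top [[510.2546992843586, 0.0, 319.8230939366631], [0.0, 510.2546992843586, 241.5582267008948], [0.0, 0.0, 1.0]] [[0.01, 0.992, -0.127, 0.397], [-1.0, 0.009, -0.008, -0.079], [-0.006, 0.127, 0.992, 1.184], [0.0, 0.0, 0.0, 1.0]] ['image', 'depth', 'K', 'pose', 'shot']
puller 0.92 [206. 440.] 467 [ 0.611 -0.317  0.15 ] [ 0.575 -0.329  0.029] [ 0.651 -0.308  0.156]
puller 0.81 [206. 494.] 634 [ 0.617 -0.434  0.139] [ 0.581 -0.507 -0.007]
[... 1744 characters left out ...]
[0.501 0.228 0.06 ] [0.579 0.319 0.088]
bush_mouth 0.39 [337. 250.] 494 [ 0.372 -0.332  0.007] [ 0.294 -0.37  -0.004] [ 0.45  -0.299  0.015]
bush_mouth 0.32 [163. 253.] 578 [0.369 0.305 0.054] [ 0.324  0.288 -0.006] [0.402 0.467 0.085]
block 0.72 [179. 328.] 4037 [0.598 0.154 0.076] [ 0.472  0.059 -0.002] [0.696 0.364 0.122]
stand 0.62 [326. 348.] 875 [ 0.607 -0.339  0.025] [ 0.57  -0.446 -0.003] [ 0.659 -0.276  0.146]
tray 0.65 [276. 288.] 3006 [ 0.466 -0.138  0.005] [ 0.387 -0.223 -0.002] [ 0.546 -0.056  0.035]
tray 0.33 [335. 253.] 445 [ 0.376 -0.333  0.007] [ 0.295 -0.37  -0.001] [ 0.448 -0.3    0.015]
blank 0.83 [183. 315.] 451 [0.558 0.14  0.083] [0.515 0.071 0.072] [0.601 0.192 0.105]
```

View pics/top0.png

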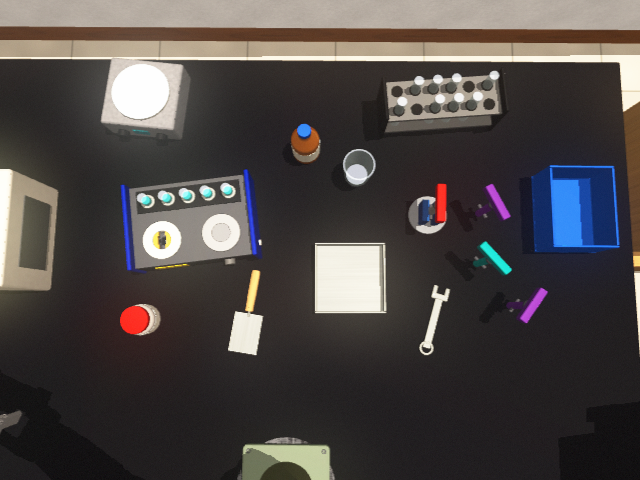

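Run:
```python
import cv2,numpy as np
t=cv2.imread('pics/top0.png');s=cv2.imread('pics/side0.png')
r=lambda i,f=4:cv2.resize(i,(400,300),interpolation=cv2.INTER_CUBIC)
a=r(t[180:270,400:520]);b=r(s[262:352,290:410]);c=r(t[215:263,130:194]);d=r(t[200:272,130:226])
cv2.imwrite('pics/crop0.png',np.vstack([np.hstack([a,b]),np.hstack([c,d])]))
```

```text
(no output)
```

View pics/crop0.png

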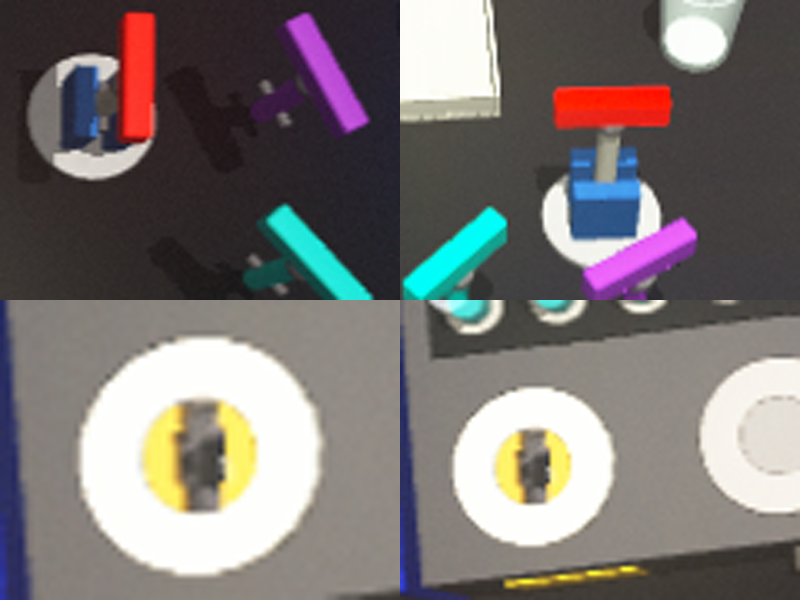

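The top view shows the red T-bar puller in its stand at (440,206). The purple pullers at (498,202) and (534,305) and the turquoise one at (495,258) are look-alikes, so the red one is ours. The white plug with brass is at (162,239), with its slot close to world x. The grey blank is at (220,232) and the tray at (350,278). Next I'll measure these precisely.

Run:
```python
from h import *
import plant
from scipy.spatial.transform import Rotation as R
print([n for n in dir(plant) if not n.startswith('_')]); print('gd',globals().get('grip_depth'))
s=observe(); M=R.from_rotvec(s['eef_rot']).as_matrix(); print(np.round(M,3))
a=snapshot('top');b=snapshot('side')
K=a['K'];T=a['pose']
def onplane(p,uv,z):
    K,T=p['K'],p['pose'];uv=np.atleast_2d(uv)
    d=np.c_[(uv[:,0]-K[0,2])/K[0,0],-(uv[:,1]-K[1,2])/K[1,1],-np.ones(len(uv))]@T[:3,:3].T
    return T[:3,3]+d*((z-T[2,3])/d[:,2])[:,None]
def rect(w):
    r=cv2.minAreaRect((w[:,:2]*1000).astype(np.float32));return np.round(r[0],1),np.round(r[1],1),round(r[2],1)
for n,p in(('top',a),('side',b)):
    W=pts(p);I=p['image'].astype(int)
    red=(I[...,0]>150)&(I[...,1]<70)&(I[...,2]<70)
    m=red&(W[...,1]<-.25)&(W[...,2]>.1)
    w=W[m]; zt=np.nanpercentile(w[:,2],90); print(n,'bar ztop',zt, m.sum())
    mt=red&(abs(W[...,2]-.152)<.006)&(W[...,1]<-.25)
    print(' rect depthpts',rect(W[mt]), 'mean',np.round(np.nanmean(W[mt],0),4))
    # flange
    x,y,z=W[...,0],W[...,1],W[...,2]
    for nm,c in(('plug',(.542,.278)),('blank',(.558,.147))):
        near=(np.hypot(x-c[0],y-c[1])<.06)
        mm=near&(I.min(-1)>(190 if nm=='plug' else 150))&(abs(z-.083)<.006)
        v,u=np.nonzero(mm);q=onplane(p,np.c_[u,v],.083)
        (cx,cy),r=cv2.minEnclosingCircle((q[:,:2]*1000).astype(np.float32))
        h=cv2.convexHull((q[:,:2]*1000).astype(np.float32));e=cv2.fitEllipse(h)
        print(nm,'circ',round(cx,1),round(cy,1),round(r,1),'ell',np.round(e[0],1),np.round(e[1],1))
    near=np.hypot(x-.542,y-.278)<.024
    v,u=np.nonzero(near);q=onplane(p,np.c_[u,v],.081);c=I[v,u]
    br=(c[:,0]>150)&(c[:,2]<110)
    dk=(c.max(1)<120)
    for nm,k in(('brass',br),('slot',dk)):
        h=(q[k][:,:2]*1000).astype(np.float32);print(nm,k.sum(),np.round(h.mean(0),1),rect(q[k]))
    Q=q[dk][:,:2];C=np.cov((Q-Q.mean(0)).T);w_,V=np.linalg.eigh(C);print('slot dir deg',np.degrees(np.arctan2(V[1,1],V[0,1])),np.sqrt(w_))
    # block
    bl=(I[...,2]>90)&(I[...,0]<60)&(I[...,1]<70)&(abs(z-.1)<.006)&(y>0)
    w=W[bl]
    for k in(w[:,1]<.2,w[:,1]>.2):
        if k.sum()>20:print('plate',rect(w[k]))
    tr=(abs(z-.028)<.006)&(abs(x-.465)<.1)&(abs(y+.14)<.1)
    print('tray rim',rect(W[tr]))
```

```text
['Unreachable', 'grip_depth', 'job_done', 'observe', 'outline_of', 'snapshot']
gd 0.1804
[[-0.     0.368  0.93 ]
 [ 0.     0.93  -0.368]
 [-1.     0.    -0.   ]]
top bar ztop 0.15375095295525032 322
 rect depthpts (array([ 614.5, -319.8]), array([17.9, 77.9]), 88.8) mean [ 0.6155 -0.3193  0.1511]
plug circ 540.6 275.2 41.9 ell [540.6 275.1] [82.2 82.7]
blank circ 557.6 146.6 42.1 ell [558.2 146.7] [81.8 83.1]
brass 112 [540.6 277.6] (array([539.9, 274.6]), array([35.4, 35. ]), 2.9)
slot 58 [537.6 274.7] (array([539.6, 274.6]), array([35.2, 13.1]), 2.9)
slot dir deg 176.9896558366527 [0.00400362 0.00720659]
plate (array([602. ,  82.1]), array([188.6,   9.6]), 7.9)
plate (array([565.5, 349.2]), array([188.1,  12. ]), 7.4)
tray rim (array([ 465.5, -138.7]), array([156.7, 158.2]), 0.6)
side bar ztop 0.15391542543021913 384
 rect depthpts (array([ 614.8, -322.4]), array([80.2, 22.7]), 1.3) mean [ 0.6141 -0.324   0.1519]
plug circ 542.2 272.9 45.3 ell [540.9 273.4] [81.3 90.4]
blank circ 559.6 146.1 45.9 ell [559.  145.1] [81.4 89.4]
brass 41 [539.4 280.1] (array([538.9, 280.8]), array([30.7, 26.7]), 36.1)
slot 0 [nan nan] (array([0., 0.]), array([0., 0.]), 0.0)
slot dir deg nan [nan nan]
plate (array([603.3,  78.7]), array([186.3,  15.1]), 7.4)
plate (array([565.8, 342. ]), array([185.9,  12.5]), 7.6)
tray rim (array([ 466.4, -140.3]), array([158.7, 167.1]), 0.5)<stdin>:35: RuntimeWarning: Mean of empty slice.
  ret = um.true_divide(
<stdin>:36: RuntimeWarning: Mean of empty slice.
  avg = a.mean(axis, **keepdims_kw)
<stdin>:36: RuntimeWarning: Degrees of freedom <= 0 for slice
  c *= np.true_divide(1, fact)
  c *= np.true_divide(1, fact)
```

Measured values:

| Thing | Position / angle |
|---|---|
| Rod | (0.615, −0.321), bar along world x |
| Plug | (0.541, 0.2745) |
| Slot | about 0–3° from world x |
| Block yaw | about 7.7° |
| Tray centre | (0.4655, −0.139) |

Grasping with the tool y yaw at +90° leaves room to turn clockwise afterwards. I'm moving over the rod now.

```bash
python3 -m jog '[[0.021,-0.0445,0,0,0,0.02,60],[0.021,-0.0445,0,0,0,0.02,60],[0.021,-0.0445,0,0,0,0.02,60],[0.021,-0.0445,0,0,0,0.02,60],[0.021,-0.0445,0,0,0,0.02,60],[0.021,-0.0445,0,0,0,0.02,60],[0.021,-0.0445,0,0,0,0.02,60],[0.021,-0.0445,0,0,0,0.02,60]]' 20 
python3 -m jog '[[0.021,-0.0445,0,0,0,0.02,60],[0.021,-0.0445,0,0,0,0.02,60],[0.021,-0.0445,0,0,0,0.02,60],[0.021,-0.0445,0,0,0,0.02,60],[0.021,-0.0445,0,0,0,0.02,60],[0.021,-0.0445,0,0,0,0.02,60],[0.021,-0.0445,0,0,0,0.02,60],[0.021,-0.0445,0,0,0,0.02,60]]'
python3 -m jog '[[0.021,-0.0445,0,0,0,0.02,60],[0.021,-0.0445,0,0,0,0.02,60],[0.021,-0.0445,0,0,0,0.02,60],[0.021,-0.0445,0,0,0,0.02,60],[0.021,-0.0445,0,0,0,0.02,60],[0.021,-0.0445,0,0,0,0.02,60],[0.021,-0.0445,0,0,0,0.02,60],[0.021,-0.0445,0,0,0,0.02,60]]'
```

```text
time_s: 1.57
eef_pos: [0.3462, 0.2481, 0.4049]
eef_rot: [0.196, 1.561, -0.196]
force: [0.2, 0.4, 0.2]
gripper_width: 0.0604
time_s: 2.23
eef_pos: [0.4808, -0.037, 0.4049]
eef_rot: [0.098, 1.568, -0.098]
force: [1.0, 0.5, 0.1]
gripper_width: 0.0601
time_s: 2.9
eef_pos: [0.6153, -0.3216, 0.4045]
eef_rot: [-0.0, 1.571, 0.001]
force: [-0.2, 0.7, 0.3]
gripper_width: 0.0597
```

```bash
python3 -m jog '[[0,0,-0.035,0,0,0,60],[0,0,-0.035,0,0,0,60],[0,0,-0.025,0,0,0,60],[0,0,-0.0105,0,0,0,60],[0,0,0,0,0,0,60],[0,0,0,0,0,0,0],[0,0,0,0,0,0,0],[0,0,0,0,0,0,0]]' 40
python3 -m jog '[[0,0,0,0,0,0,0],[0,0,0,0,0,0,0],[0,0,0,0,0,0,0],[0,0,0,0,0,0,0]]'
python3 -m jog '[[0,0,0.01,0,0,0,0],[0,0,0.02,0,0,0,0],[0,0,0.03,0,0,0,0],[0,0,0.03,0,0,0,0],[0,0,0.03,0,0,0,0],[0,0,0.03,0,0,0,0],[0,0,0.02,0,0,0,0],[0,0,0,0,0,0,0]]'
```

```text
time_s: 3.57
eef_pos: [0.6155, -0.3199, 0.323]
eef_rot: [-0.002, 1.567, -0.002]
force: [0.2, 0.3, 0.4]
gripper_width: 0.0433
time_s: 3.9
eef_pos: [0.6149, -0.3198, 0.3209]
eef_rot: [-0.001, 1.57, -0.001]
force: [0.1, -1.3, 0.1]
gripper_width: 0.0181
time_s: 4.57
eef_pos: [0.6152, -0.3199, 0.4614]
eef_rot: [-0.003, 1.564, -0.003]
force: [1.1, -0.2, -1.2]
gripper_width: 0.0178
```

```bash
python3 -m jog '[[-0.0058,0.0465,0,0,0,0,0],[-0.0058,0.0465,0,0,0,0,0],[-0.0058,0.0465,0,0,0,0,0],[-0.0058,0.0465,0,0,0,0,0],[-0.0058,0.0465,0,0,0,0,0],[-0.0058,0.0465,0,0,0,0,0],[-0.0058,0.0465,0,0,0,0,0],[-0.0058,0.0465,0,0,0,0,0]]'
python3 -m jog '[[-0.0058,0.0465,0,0,0,0,0],[-0.0058,0.0465,0,0,0,0,0],[-0.0058,0.0465,0,0,0,0,0],[-0.0058,0.0465,0,0,0,0,0],[-0.0058,0.0465,0,0,0,0,0],[-0.0058,0.0465,0,0,0,0,0],[-0.0058,0.0465,0,0,0,0,0],[-0.0058,0.0465,0,0,0,0,0]]'
python3 -m jog '[[0,0,0,0,0,0,0],[0,0,0,0,0,0,0],[0,0,0,0,0,0,0],[0,0,0,0,0,0,0]]'
python3 - <<'E'
from h import *
print(observe()['force'],observe()['eef_pos'],observe()['joint_positions'])
a=snapshot('top');b=snapshot('side');save(a,'top1');save(b,'side1')
for n,p in(('top',a),('side',b)):
    W=pts(p);I=p['image'].astype(int);x,y,z=np.moveaxis(W,-1,0)
    near=(np.hypot(x-.54,y-.275)<.06)
    red=(I[...,0]>130)&(I[...,1]<70)&(I[...,2]<70)&near&(z>.2)
    w=W[red];print(n,'bar',len(w),w.min(0),w.max(0)) if len(w) else print('nored')
    sh=near&(z>.155)&(z<.26)&~red; w=W[sh]
    print(' shaft',len(w),[ (lo,np.round(np.median(w[(w[:,2]>lo)&(w[:,2]<lo+.02)],0),4)) for lo in(.155,.175,.195,.215,.235)] if len(w) else 0)
t=cv2.imread('pics/top1.png')[190:290,100:233];s=cv2.imread('pics/side1.png')[70:220,220:420]
cv2.imwrite('pics/c1.png',np.hstack([cv2.resize(t,(400,300),interpolation=2),cv2.resize(s,(400,300),interpolation=2)]))
E
```

```text
time_s: 5.23
eef_pos: [0.5765, -0.0203, 0.4541]
eef_rot: [0.001, 1.575, 0.001]
force: [0.5, 0.6, -3.1]
gripper_width: 0.0176
time_s: 5.9
eef_pos: [0.5394, 0.2771, 0.4541]
eef_rot: [-0.001, 1.574, -0.001]
force: [1.0, -0.4, -3.7]
gripper_width: 0.0177
time_s: 6.23
eef_pos: [0.5406, 0.2744, 0.4551]
eef_rot: [-0.0, 1.573, -0.002]
force: [0.2, 0.5, -3.1]
gripper_width: 0.0177
[ 0.18232863  0.46016705 -3.14699863] [0.54058893 0.27442913 0.45510329] [ 3.27194280e-01  2.39962754e-01  1.39699627e+00 -4.80671420e-04
  1.50685050e+00 -1.24257177e+00]
top bar 115 [0.50010279 0.26638983 0.26576195] [0.52193006 0.28414581 0.29113217]
 shaft 34 [(0.155, array([0.533 , 0.2713, 0.1618])), (0.175, array([0.5283, 0.2742, 0.1811])), (0.195, array([0.5322, 0.2711, 0.1971])), (0.215, array([nan, nan, nan])), (0.235, array([nan, nan, nan]))]
side bar 178 [0.5011595  0.2589036  0.26366962] [0.57930955 0.28524755 0.28991674]
 shaft 162 [(0.155, array([0.5399, 0.267 , 0.1659])), (0.175, array([0.5401, 0.2689, 0.1812])), (0.195, array([0.5403, 0.2668, 0.2047])), (0.215, array([0.5405, 0.2666, 0.2251])), (0.235, array([0.5407, 0.2662, 0.2446]))]
  return _methods._mean(a, axis=axis, dtype=dtype,
  ret = um.true_divide(
```

View pics/c1.png

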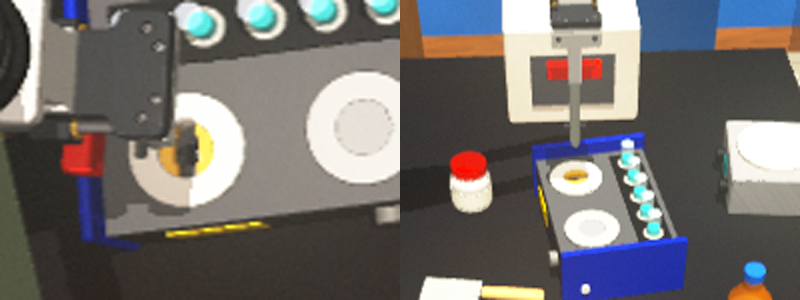

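The picture shows the rod upright in the jaws directly over the brass plug. By depth it is at (0.540, 0.2745), against the plug at (0.5408, 0.274). I'm descending gently and watching the force.

```bash
python3 -m jog '[[0.0006,0,-0.02,0,0,0,0],[0,0,-0.025,0,0,0,0],[0,0,-0.015,0,0,0,0],[0,0,-0.01,0,0,0,0],[0,0,-0.01,0,0,0,0],[0,0,-0.008,0,0,0,0],[0,0,0,0,0,0,0]]'
python3 -m jog '[[0,0,-0.006,0,0,0,0],[0,0,-0.006,0,0,0,0],[0,0,-0.006,0,0,0,0],[0,0,0,0,0,0,0],[0,0,0,0,0,0,0]]'
```

```text
time_s: 6.92
eef_pos: [0.5408, 0.2752, 0.3845]
eef_rot: [-0.0, 1.573, -0.001]
force: [-0.3, 0.8, -4.4]
gripper_width: 0.0177
time_s: 7.33
eef_pos: [0.5409, 0.2755, 0.3711]
eef_rot: [-0.0, 1.571, 0.0]
force: [-0.6, -0.1, -3.9]
gripper_width: 0.018
```

```bash
python3 -m jog '[[0,0,-0.006,0,0,0,0],[0,0,-0.006,0,0,0,0],[0,0,-0.003,0,0,0,0],[0,0,0,0,0,0,0],[0,0,0,0,0,0,0]]'
```

```text
time_s: 7.75
eef_pos: [0.5409, 0.2754, 0.359]
eef_rot: [-0.0, 1.572, -0.0]
force: [0.0, 1.0, -3.1]
gripper_width: 0.0174
```

```bash
python3 -m jog '[[0,0,-0.005,0,0,0,0],[0,0,-0.004,0,0,0,0],[0,0,0,0,0,0,0],[0,0,0,0,0,0,0]]'
python3 -m jog '[[0,0,-0.0035,0,0,0,0],[0,0,-0.0025,0,0,0,0],[0,0,0,0,0,0,0],[0,0,0,0,0,0,0]]'
```

```text
time_s: 8.08
eef_pos: [0.5409, 0.2754, 0.3518]
eef_rot: [-0.0, 1.572, -0.0]
force: [0.5, -1.0, -4.2]
gripper_width: 0.0181
time_s: 8.42
eef_pos: [0.5409, 0.2754, 0.3471]
eef_rot: [-0.0, 1.571, -0.0]
force: [-0.0, 0.6, -3.5]
gripper_width: 0.018
```

```bash
python3 -m jog '[[0,0,-0.0015,0,0,0,0],[0,0,-0.001,0,0,0,0],[0,0,0,0,0,0,0],[0,0,0,0,0,0,0]]'
```

```text
time_s: 8.75
eef_pos: [0.541, 0.2755, 0.3454]
eef_rot: [-0.0, 1.571, 0.0]
force: [-0.2, 0.6, -2.7]
gripper_width: 0.0178
```

```bash
python3 -m jog '[[0,0,-0.001,0,0,0,0],[0,0,-0.001,0,0,0,0],[0,0,0,0,0,0,0],[0,0,0,0,0,0,0]]'; python3 -c "
from plant import *;s=observe();print(s['moment'],s['force'])"
```

```text
time_s: 9.08
eef_pos: [0.5411, 0.2755, 0.3439]
eef_rot: [-0.0, 1.571, 0.0]
force: [0.8, -0.4, -2.8]
gripper_width: 0.0181
[ 0.10697897 -0.05369975  0.0215126 ] [ 0.76812162 -0.41957989 -2.75542187]
```

```bash
python3 -m jog '[[0,0,-0.001,0,0,0,0],[0,0,-0.001,0,0,0,0],[0,0,0,0,0,0,0],[0,0,0,0,0,0,0]]'; python3 -c "
from plant import *;s=observe();print(s['moment'],s['force'])"
```

```text
time_s: 9.42
eef_pos: [0.5412, 0.2755, 0.3436]
eef_rot: [0.0, 1.569, 0.0]
force: [-2.1, -0.5, 5.5]
gripper_width: 0.0172
[-0.23882875  0.56457429  0.00587482] [-2.06542651 -0.53240725  5.52171776]
```

The pin has bottomed in the slot: contact came at TCP z 0.3437, so the rod origin is at about 0.031. I'm screwing clockwise now, following the thread down.

```bash
python3 -m jog '[[0,0,0,0,0,-0.08,0],[0,0,-0.0004,0,0,-0.1,0],[0,0,-0.0005,0,0,-0.1,0],[0,0,-0.0005,0,0,-0.1,0],[0,0,0,0,0,0,0]]' 50; python3 -c "
from plant import *;s=observe();print(s['moment'],s['force'])"
```

```text
time_s: 9.83
eef_pos: [0.5415, 0.2759, 0.3435]
eef_rot: [0.237, 1.555, -0.234]
force: [-2.4, -0.5, 8.2]
gripper_width: 0.0175
[-0.1089595   0.5897668  -0.09711565] [-2.43219969 -0.47318024  8.17709782]
```

```bash
python3 -m jog '[[0,0,0,0,0,-0.1,0],[0,0,0,0,0,-0.1,0],[0,0,0,0,0,-0.1,0],[0,0,0,0,0,0,0]]' 50; python3 -c "
from plant import *;s=observe();print(s['moment'],s['force'])"
```

```text
time_s: 10.17
eef_pos: [0.5413, 0.2754, 0.3425]
eef_rot: [0.42, 1.528, -0.42]
force: [-1.8, -2.1, 5.7]
gripper_width: 0.0175
[-0.50486098  0.4578658  -0.18320808] [-1.76301844 -2.05021442  5.68914225]
```

```bash
python3 -m jog '[[0,0,-0.0005,0,0,-0.1,0],[0,0,-0.0005,0,0,-0.1,0],[0,0,-0.0005,0,0,-0.1,0],[0,0,-0.0005,0,0,-0.1,0],[0,0,0,0,0,0,0]]' 50; python3 -c "
from plant import *;s=observe();print(s['moment'],s['force'])"
```

```text
time_s: 10.58
eef_pos: [0.5413, 0.2755, 0.3405]
eef_rot: [0.663, 1.466, -0.662]
force: [-1.5, -0.5, 4.7]
gripper_width: 0.0178
[-0.25076626  0.43913581 -0.0220507 ] [-1.46328424 -0.49604434  4.66915429]
```

```bash
python3 -m jog '[[0,0,-0.0005,0,0,-0.1,0],[0,0,-0.0005,0,0,-0.1,0],[0,0,-0.0005,0,0,-0.1,0],[0,0,-0.0005,0,0,-0.1,0],[0,0,0,0,0,0,0]]' 50; python3 -c "
from plant import *;s=observe();print(s['moment'],s['force'])"
```

```text
time_s: 11.0
eef_pos: [0.5412, 0.2755, 0.3395]
eef_rot: [0.902, 1.375, -0.901]
force: [-2.7, -0.9, 9.5]
gripper_width: 0.0175
[-0.44075086  0.80652942  0.57963684] [-2.70108912 -0.91928709  9.46909027]
```

```bash
python3 -m jog '[[0,0,0,0,0,-0.1,0],[0,0,0,0,0,-0.1,0],[0,0,0,0,0,0,0]]' 50
python3 - <<'E'
from plant import *
from scipy.spatial.transform import Rotation as R
import numpy as np
s=observe();M=R.from_rotvec(s['eef_rot']).as_matrix();print(s['moment'],s['force'],s['gripper_width'],np.degrees(np.arctan2(M[1,1],M[0,1])),M[:,0])
E
```

```text
time_s: 11.25
eef_pos: [0.5409, 0.2761, 0.3397]
eef_rot: [1.021, 1.319, -1.018]
force: [-3.4, -0.5, 8.5]
gripper_width: 0.0184
[-0.04558634  0.94170039  0.94841559] [-3.44990348 -0.50905594  8.52908937] 0.018376597340713674 14.59887762007835 [ 9.46953363e-04  1.05782696e-03 -9.99998992e-01]
```

Run:
```python
from h import *
a=snapshot('top');b=snapshot('side');save(a,'top2');save(b,'side2')
for n,p in(('top',a),('side',b)):
    W=pts(p);I=p['image'].astype(int);x,y,z=np.moveaxis(W,-1,0)
    near=(np.hypot(x-.541,y-.275)<.06)
    red=(I[...,0]>110)&(I[...,1]<70)&(I[...,2]<70)&near&(z>.12)
    w=W[red]
    if len(w):
        print(n,'bar',len(w),w.min(0),w.max(0),'z p90',np.percentile(w[:,2],[10,50,90]));Q=w[:,:2];c,V=np.linalg.eigh(np.cov(Q.T));print('yaw',np.degrees(np.arctan2(V[1,1],V[0,1])),cv2.minAreaRect((Q*1000).astype(np.float32)))
    fl=near&(I.min(-1)>170)&(z<.1);print('flange z',np.nanmedian(z[fl]),fl.sum())
t=cv2.imread('pics/top2.png')[190:290,100:233];s=cv2.imread('pics/side2.png')[110:200,260:380]
cv2.imwrite('pics/c2.png',np.hstack([cv2.resize(t,(400,300),interpolation=2),cv2.resize(s,(400,300),interpolation=2)]))
```

```text
top bar 109 [0.52972469 0.23683103 0.1495627 ] [0.55965117 0.26984744 0.25066693] z p90 [0.15474028 0.16843644 0.17253384]
yaw 111.05747213435357 ((542.3693237304688, 251.3903045654297), (29.60425567626953, 31.848876953125), 12.14019775390625)
flange z 0.08248116676871953 499
side bar 103 [0.53654519 0.23325763 0.14988755] [0.56013465 0.30351877 0.17468204] z p90 [0.15478434 0.16875287 0.17258284]
yaw 105.39287219482465 ((543.0418701171875, 267.6910095214844), (19.088096618652344, 70.71246337890625), 18.22262954711914)
flange z 0.08255545771953399 267
```

View pics/c2.png

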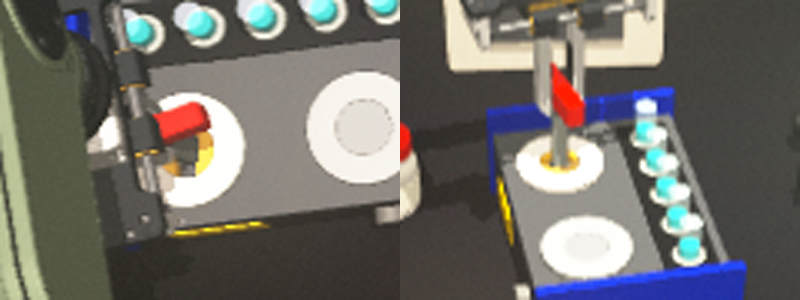

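The crop shows the bar turned about −73°, with the rod deep in the brass. There was no slip in the jaws: bar top 0.1747 against a predicted 0.1745. The rod origin is about 13.6 mm above the plug's underside. I'll give one more twist to confirm the stop, then pull slowly.

```bash
python3 -m jog '[[0,0,-0.0003,0,0,-0.08,0],[0,0,-0.0003,0,0,-0.06,0],[0,0,0,0,0,0,0],[0,0,0,0,0,0,0]]' 55
python3 - <<'E'
from plant import *
from scipy.spatial.transform import Rotation as R
import numpy as np
s=observe();M=R.from_rotvec(s['eef_rot']).as_matrix();print(s['moment'],s['force'],s['gripper_width'],np.degrees(np.arctan2(M[1,1],M[0,1])),M[:,0])
E
```

```text
time_s: 11.68
eef_pos: [0.541, 0.2763, 0.3397]
eef_rot: [1.099, 1.275, -1.096]
force: [-3.3, -0.0, 9.8]
gripper_width: 0.019
[-0.07445052  1.0955519   1.72298632] [-3.29362533 -0.04959349  9.80354168] 0.0190451234462279 8.603883667008756 [ 1.90299675e-03  6.02981498e-04 -9.99998008e-01]
```

```bash
python3 -m jog '[[0,0,0.001,0,0,0,0],[0,0,0.001,0,0,0,0],[0,0,0.001,0,0,0,0],[0,0,0.002,0,0,0,0],[0,0,0.002,0,0,0,0],[0,0,0.002,0,0,0,0],[0,0,0,0,0,0,0]]' 58; python3 -c "
from plant import *;s=observe();print(s['moment'],s['force'])"
```

```text
time_s: 12.27
eef_pos: [0.5404, 0.2753, 0.3403]
eef_rot: [1.101, 1.276, -1.107]
force: [4.2, 3.3, -19.0]
gripper_width: 0.0188
[ 0.62801631 -1.01876656  1.8385748 ] [  4.17722384   3.32027205 -19.01025207]
```

```bash
python3 -m jog '[[0,0,0.002,0,0,0,0],[0,0,0.002,0,0,0,0],[0,0,0,0,0,0,0],[0,0,0,0,0,0,0]]'; python3 -c "
from plant import *;s=observe();print(s['moment'],s['force'])"
```

```text
time_s: 12.6
eef_pos: [0.5398, 0.2753, 0.3407]
eef_rot: [1.101, 1.278, -1.11]
force: [5.4, 5.3, -26.8]
gripper_width: 0.0195
[ 1.10895535 -1.42392777  1.38900127] [  5.38333202   5.33967818 -26.77482154]
```

```bash
python3 -m jog '[[0.001,0.001,0.001,0,0,0,0],[0.001,0.001,0.001,0,0,0,0],[0,0,0.001,0,0,0,0],[0,0,0,0,0,0,0],[0,0,0,0,0,0,0]]'; python3 -c "
from plant import *;s=observe();print(s['moment'],s['force'])"
```

```text
time_s: 13.02
eef_pos: [0.5408, 0.2762, 0.3408]
eef_rot: [1.097, 1.279, -1.114]
force: [5.0, 3.9, -32.7]
gripper_width: 0.0199
[ 0.89663678 -1.52521395  1.44447117] [  4.95743004   3.94346872 -32.71103898]
```

The pull has reached 30 N without drawing the plug. The remaining twist, 1.4 N·m, is probably wedging the square shank, so I'm backing off the torque without unscrewing.

```bash
python3 -m jog '[[0,0,-0.003,0,0,0.05,0],[0,0,0,0,0,0.05,0],[0,0,0,0,0,0,0]]'; python3 -c "
from plant import *;s=observe();print(s['moment'],s['force'],s['eef_pos'])"
python3 -m jog '[[0,0,0,0,0,0.05,0],[0,0,0,0,0,0,0]]'; python3 -c "
from plant import *;s=observe();print(s['moment'],s['force'],s['eef_pos'])"
```

```text
time_s: 13.27
eef_pos: [0.5411, 0.2762, 0.3406]
eef_rot: [1.041, 1.311, -1.054]
force: [3.2, 2.7, -26.5]
gripper_width: 0.0192
[ 0.67672079 -0.98000602  0.7595497 ] [  3.20526993   2.69200581 -26.48559297] [0.54108315 0.27623779 0.34063663]
time_s: 13.43
eef_pos: [0.5411, 0.2762, 0.3406]
eef_rot: [1.012, 1.327, -1.025]
force: [4.1, 2.1, -25.7]
gripper_width: 0.0188
[ 0.63664356 -0.97475502  0.62019278] [  4.08255507   2.09249751 -25.71221414] [0.54106714 0.2761629  0.3405801 ]
```

```bash
python3 -m jog '[[0.001,0.0005,0,0,0,0.06,0],[0.0005,0.0005,0.001,0,0,0,0],[0,0,0,0,0,0,0]]'; python3 -c "
from plant import *;s=observe();print(s['moment'],s['force'],s['eef_pos'])"
python3 -m jog '[[0.0005,0.0005,0.0015,0,0,0,0],[0,0,0.0015,0,0,0,0],[0,0,0,0,0,0,0]]'; python3 -c "
from plant import *;s=observe();print(s['moment'],s['force'],s['eef_pos'])"
```

```text
time_s: 13.68
eef_pos: [0.5422, 0.2771, 0.3441]
eef_rot: [0.977, 1.344, -0.991]
force: [-1.4, 0.9, -20.5]
gripper_width: 0.0186
[0.22209641 0.34873029 0.40171157] [ -1.44772194   0.86582265 -20.45107441] [0.54221642 0.27707175 0.34409889]
time_s: 13.93
eef_pos: [0.5426, 0.2779, 0.3492]
eef_rot: [0.977, 1.343, -0.987]
force: [-4.8, 0.1, -22.3]
gripper_width: 0.0186
[0.06210962 1.41159596 0.39477366] [ -4.81251931   0.09264292 -22.2915757 ] [0.54264711 0.27788802 0.34920165]
```

```bash
python3 -m jog '[[-0.001,-0.001,0.002,0,0,0,0],[-0.001,-0.001,0.002,0,0,0,0],[0,0,0.002,0,0,0,0],[0,0,0.002,0,0,0,0]]'
python3 - <<'E'
from h import *
s=observe();print(s['moment'],s['force'],s['eef_pos'])
b=snapshot('side');save(b,'side3');p=b
W=pts(p);I=p['image'].astype(int);x,y,z=np.moveaxis(W,-1,0)
near=(np.hypot(x-.541,y-.275)<.06)
red=(I[...,0]>110)&(I[...,1]<70)&(I[...,2]<70)&near&(z>.12)
w=W[red];print('bar z',w[:,2].max(),np.percentile(w[:,2],90))
fl=near&(I.min(-1)>170)&(z<.13);print('flange z',np.nanmedian(z[fl]),fl.sum())
E
```

```text
time_s: 14.27
eef_pos: [0.5417, 0.2767, 0.3571]
eef_rot: [0.979, 1.341, -0.982]
force: [-5.0, 1.6, -23.2]
gripper_width: 0.0187
[0.29813031 1.46599178 0.39855669] [ -4.956952     1.60046081 -23.16083933] [0.54170618 0.27673719 0.35710768]
bar z 0.1918900333652318 0.18926307216001512
flange z 0.09933852308058788 273
```

The flange rose 16.8 mm while the bar rose 17.2 mm, so the plug is coming up with the rod. I'm continuing to draw it.

```bash
python3 -m jog '[[-0.001,-0.0005,0.003,0,0,0,0],[0,0,0.004,0,0,0,0],[0,0,0.004,0,0,0,0],[0,0,0.004,0,0,0,0],[0,0,0.004,0,0,0,0],[0,0,0.004,0,0,0,0]]';python3 -m jog '[[0,0,0.004,0,0,0,0],[0,0,0.004,0,0,0,0],[0,0,0.004,0,0,0,0],[0,0,0.004,0,0,0,0],[0,0,0.004,0,0,0,0],[0,0,0.004,0,0,0,0]]'; python3 -c "
from plant import *;s=observe();print(s['moment'],s['force'],s['eef_pos'])"
```

```text
time_s: 14.82
eef_pos: [0.5418, 0.2763, 0.3761]
eef_rot: [0.981, 1.339, -0.98]
force: [-3.9, 0.9, -22.8]
gripper_width: 0.0186
time_s: 15.32
eef_pos: [0.5422, 0.2764, 0.3964]
eef_rot: [0.982, 1.337, -0.979]
force: [-3.2, 1.6, -17.3]
gripper_width: 0.0186
[0.42938879 1.27110162 0.40978345] [ -3.23275797   1.6004772  -17.2506061 ] [0.54216538 0.27637387 0.39639302]
```

```bash
python3 -m jog '[[0,0,0.004,0,0,0,0],[0,0,0.004,0,0,0,0],[0,0,0.004,0,0,0,0],[0,0,0.004,0,0,0,0],[0,0,0.004,0,0,0,0],[0,0,0.004,0,0,0,0]]';python3 -m jog '[[0,0,0.008,0,0,0,0],[0,0,0.012,0,0,0,0],[0,0,0.015,0,0,0,0],[0,0,0.015,0,0,0,0],[0,0,0.012,0,0,0,0],[0,0,0.006,0,0,0,0],[0,0,0,0,0,0,0]]'
python3 - <<'E'
from h import *
s=observe();print(s['moment'],s['force'],s['eef_pos'])
b=snapshot('side');save(b,'side4');p=b
W=pts(p);I=p['image'].astype(int);x,y,z=np.moveaxis(W,-1,0)
near=(np.hypot(x-.541,y-.275)<.06)
red=(I[...,0]>110)&(I[...,1]<70)&(I[...,2]<70)&near&(z>.12)
w=W[red];print('bar z',w[:,2].max(),np.percentile(w[:,2],90))
fl=near&(I.min(-1)>170)&(z<.23)&(z>.1);w=W[fl];print('flange z',np.nanpercentile(z[fl],[10,50,90]),fl.sum())
w=w[abs(w[:,2]-np.percentile(w[:,2],70))<.008]
A=np.c_[w[:,:2],np.ones(len(w))];c=np.linalg.lstsq(A,w[:,2],rcond=None)[0];print('tilt',c[:2])
s=cv2.imread('pics/side4.png')[60:200,240:400];cv2.imwrite('pics/c4.png',cv2.resize(s,(640,560),interpolation=2))
E
```

```text
time_s: 15.82
eef_pos: [0.5429, 0.276, 0.4171]
eef_rot: [0.984, 1.334, -0.977]
force: [-0.3, 0.7, -7.6]
gripper_width: 0.0177
time_s: 16.4
eef_pos: [0.5422, 0.2764, 0.4713]
eef_rot: [0.983, 1.336, -0.977]
force: [0.5, 0.1, -7.5]
gripper_width: 0.0181
[-0.04411619  0.03735282  0.00673673] [ 0.54508316  0.13063991 -7.51487849] [0.54217333 0.27643082 0.47134042]
bar z 0.30486622463421365 0.3033083094490042
flange z [0.15700298 0.21153873 0.21494264] 384
tilt [0.03569285 0.04389487]
```

View pics/c4.png

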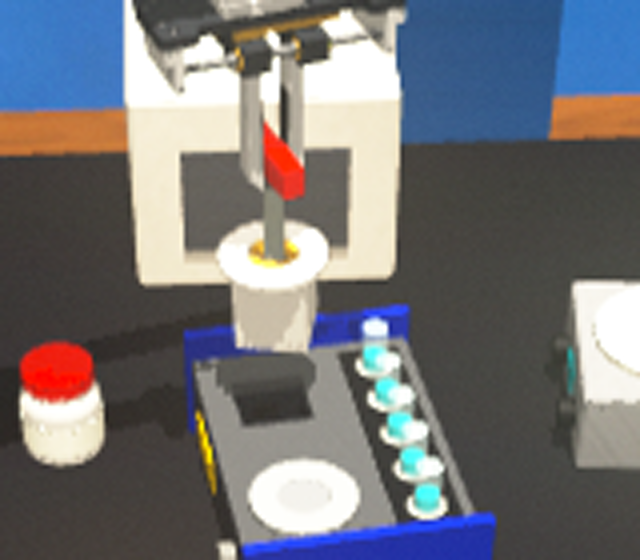

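The plug is fully out and hangs upright over its empty well; its underside is at about 0.145. I'm carrying it to the tray.

```bash
python3 -m jog '[[-0.003,-0.016,0,0,0,0,0],[-0.006,-0.0325,0,0,0,0,0],[-0.006,-0.0325,0,0,0,0,0],[-0.006,-0.0325,0,0,0,0,0],[-0.006,-0.0325,0,0,0,0,0],[-0.006,-0.0325,0,0,0,0,0],[-0.006,-0.0325,0,0,0,0,0],[-0.006,-0.0325,0,0,0,0,0]]'
python3 -m jog '[[-0.006,-0.0325,0,0,0,0,0],[-0.006,-0.0325,0,0,0,0,0],[-0.006,-0.0325,0,0,0,0,0],[-0.006,-0.0325,0,0,0,0,0],[-0.006,-0.0325,0,0,0,0,0],[-0.006,-0.0325,0,0,0,0,0],[-0.006,-0.0325,0,0,0,0,0],[-0.006,-0.0325,0,0,0,0,0]]'
python3 -m jog '[[-0.003,-0.016,0,0,0,0,0],[0,0,-0.02,0,0,0,0],[0,0,-0.035,0,0,0,0],[0,0,-0.035,0,0,0,0],[0,0,-0.035,0,0,0,0],[0,0,-0.02,0,0,0,0],[0,0,-0.01,0,0,0,0],[0,0,0,0,0,0,0]]'
python3 - <<'E'
from h import *
s=observe();print(s['moment'],s['force'],s['eef_pos'])
b=snapshot('side');p=b;save(b,'side5')
W=pts(p);I=p['image'].astype(int);x,y,z=np.moveaxis(W,-1,0)
near=(np.hypot(x-.4655,y+.139)<.07)
fl=near&(I.min(-1)>150)&(z<.12)&(z>.06);w=W[fl];zm=np.percentile(w[:,2],70);print('flange z',zm,len(w))
w=w[abs(w[:,2]-zm)<.006]
A=np.c_[w[:,:2],np.ones(len(w))];c=np.linalg.lstsq(A,w[:,2],rcond=None)[0];print('tilt',c[:2],cv2.minEnclosingCircle((w[:,:2]*1000).astype(np.float32)))
E
```

```text
time_s: 17.12
eef_pos: [0.5046, 0.0796, 0.4675]
eef_rot: [0.979, 1.34, -0.983]
force: [0.9, 0.3, -7.5]
gripper_width: 0.0176
time_s: 17.78
eef_pos: [0.4659, -0.128, 0.4677]
eef_rot: [0.98, 1.34, -0.982]
force: [0.7, 0.1, -7.4]
gripper_width: 0.0176
time_s: 18.45
eef_pos: [0.4633, -0.1391, 0.3418]
eef_rot: [0.98, 1.345, -0.983]
force: [-1.2, -0.7, -7.0]
gripper_width: 0.0175
[ 0.05155551  0.09826419 -0.0025032 ] [-1.15190525 -0.7132591  -7.02484778] [ 0.46334085 -0.13910289  0.34179329]
flange z 0.08369343669525475 481
tilt [0.00837477 0.02995228] ((460.94622802734375, -141.18136596679688), 42.959373474121094)
```

```bash
python3 -m jog '[[0,0,-0.004,0,0,0,0],[0,0,-0.004,0,0,0,0],[0,0,-0.002,0,0,0,0],[0,0,0,0,0,0,0]]'
python3 -m jog '[[0,0,-0.001,0,0,0,0],[0,0,-0.001,0,0,0,0],[0,0,0,0,0,0,0]]'
python3 -m jog '[[0,0,-0.001,0,0,0,0],[0,0,-0.001,0,0,0,0],[0,0,0,0,0,0,0]]'
```

```text
time_s: 18.83
eef_pos: [0.4651, -0.1394, 0.3371]
eef_rot: [0.98, 1.338, -0.98]
force: [0.1, 0.2, -8.1]
gripper_width: 0.0179
time_s: 19.08
eef_pos: [0.4651, -0.1393, 0.3351]
eef_rot: [0.98, 1.339, -0.98]
force: [0.4, 0.3, -7.8]
gripper_width: 0.0179
time_s: 19.33
eef_pos: [0.4653, -0.1394, 0.3337]
eef_rot: [0.981, 1.338, -0.98]
force: [-0.1, -0.8, -7.2]
gripper_width: 0.0177
```

```bash
python3 -m jog '[[0,0,-0.001,0,0,0,0],[0,0,-0.001,0,0,0,0],[0,0,0,0,0,0,0]]'
python3 -m jog '[[0,0,-0.001,0,0,0,0],[0,0,-0.0005,0,0,0,0],[0,0,0,0,0,0,0]]'
python3 -m jog '[[0,0,-0.001,0,0,0,0],[0,0,0,0,0,0,0]]'
```

```text
time_s: 19.58
eef_pos: [0.4656, -0.1394, 0.3327]
eef_rot: [0.981, 1.337, -0.979]
force: [1.4, 2.1, -3.3]
gripper_width: 0.0177
time_s: 19.83
eef_pos: [0.4657, -0.1395, 0.3323]
eef_rot: [0.981, 1.336, -0.979]
force: [-0.2, 2.2, 4.7]
gripper_width: 0.018
time_s: 20.0
eef_pos: [0.4658, -0.1396, 0.3322]
eef_rot: [0.981, 1.336, -0.979]
force: [-0.7, 2.9, 8.8]
gripper_width: 0.0175
```

The plug is on the floor: the force went from −7.5 to +8.8 N. I'm easing the push, releasing and backing off.

```bash
python3 -m jog '[[0,0,0.0015,0,0,0,0],[0,0,0,0,0,0,22],[0,0,0,0,0,0,30],[0,0,0,0,0,0,45],[0,0,0,0,0,0,60],[0,0,0,0,0,0,60],[0,0,0,0,0,0,60]]' 10
python3 -m jog '[[0,0,0.01,0,0,0,60],[0,0,0.03,0,0,0,60],[0,0,0.045,0,0,0,60],[0,0,0.045,0,0,0,60],[0,0,0.045,0,0,0,60],[0,0,0.02,0,0,0,60],[0,0,0,0,0,0,60]]'
python3 - <<'E'
from h import *
a=snapshot('top');b=snapshot('side');save(b,'side6');save(a,'top6')
for p in(a,b):
    W=pts(p);I=p['image'].astype(int);x,y,z=np.moveaxis(W,-1,0)
    near=(np.hypot(x-.4655,y+.139)<.07)
    red=(I[...,0]>110)&(I[...,1]<70)&(I[...,2]<70)&(np.hypot(x-.4655,y+.139)<.07)&(z>.12)
    w=W[red];r=cv2.minAreaRect((w[:,:2]*1000).astype(np.float32));print('bar',len(w),np.percentile(w[:,2],90) if len(w) else 0,r)
    fl=near&(I.min(-1)>150)&(z<.12)&(z>.05);w=W[fl];zm=np.percentile(w[:,2],70)
    w=w[abs(w[:,2]-zm)<.006];A=np.c_[w[:,:2],np.ones(len(w))];c=np.linalg.lstsq(A,w[:,2],rcond=None)[0]
    print('flange z',zm,'tilt',c[:2],cv2.minEnclosingCircle((w[:,:2]*1000).astype(np.float32)))
t=cv2.imread('pics/top6.png')[215:335,280:440];s=cv2.imread('pics/side6.png')[180:330,200:400]
cv2.imwrite('pics/c6.png',np.hstack([cv2.resize(t,(400,300),interpolation=2),cv2.resize(s,(400,300),interpolation=2)]))
E
```

```text
time_s: 20.58
eef_pos: [0.4649, -0.1394, 0.3308]
eef_rot: [0.98, 1.339, -0.981]
force: [0.5, -0.6, 0.2]
gripper_width: 0.0522
time_s: 21.17
eef_pos: [0.4658, -0.1397, 0.4934]
eef_rot: [0.98, 1.327, -0.977]
force: [-0.0, -0.2, 0.3]
gripper_width: 0.0597
bar 0 0 ((0.0, 0.0), (0.0, 0.0), 0.0)
flange z 0.07451784852648091 tilt [-0.0075466  -0.00562927] ((457.5494384765625, -119.1499252319336), 34.87332534790039)
bar 216 0.1651302706219177 ((460.74945068359375, -143.88430786132812), (18.20977020263672, 82.7993392944336), 16.152751922607422)
flange z 0.07512174025708071 tilt [0.00666929 0.00190137] ((467.3462829589844, -141.61280822753906), 43.024898529052734)
```

View pics/c6.png

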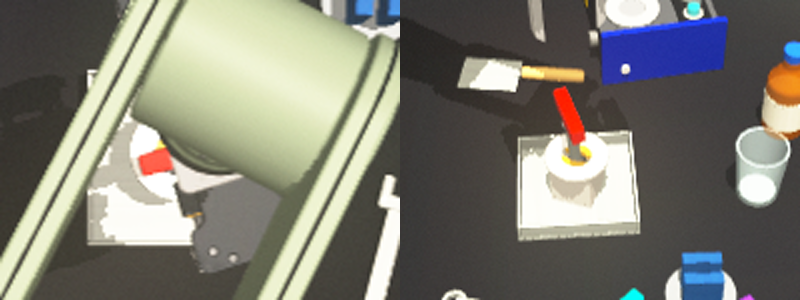

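The side crop shows the plug standing in the middle of the tray with the rod in it. The bar centre looks slightly offset, so I'm checking the rod's lean and seating before handing in.

Run:
```python
from h import *
p=snapshot('side');W=pts(p);I=p['image'].astype(int);x,y,z=np.moveaxis(W,-1,0)
near=np.hypot(x-.4655,y+.139)<.06
red=(I[...,0]>110)&(I[...,1]<70)&(I[...,2]<70)&near&(z>.12)
w=W[red]
for _ in range(15):
    A=np.c_[w[:,:2],np.ones(len(w))];c=np.linalg.lstsq(A,w[:,2],rcond=None)[0];r=w[:,2]-A@c;w=w[r>-.003] if (r<-.003).any() else w
m=cv2.minAreaRect((w[:,:2]*1000).astype(np.float32))
print('top face',len(w),c,m,'zc',c@[m[0][0]/1e3,m[0][1]/1e3,1])
sh=near&(z>.078)&(z<.14)&~red;w=W[sh]
for lo in(.08,.095,.11,.125):
    k=w[(w[:,2]>lo)&(w[:,2]<lo+.015)];print(lo,len(k),np.round(np.median(k,0),4) if len(k) else '')
fl=near&(I.min(-1)>150)&(abs(z-.075)<.005);v=(W[fl][:,:2]*1000).astype(np.float32);print('flange',cv2.fitEllipse(cv2.convexHull(v)))
```

```text
top face 154 [0.0889889  0.0344046  0.12735105] ((460.9659423828125, -145.407958984375), (17.715890884399414, 79.91568756103516), 16.722517013549805) zc 0.1633691947088569
0.08 23 [ 0.4655 -0.1471  0.0855]
0.095 17 [ 0.4634 -0.1477  0.1   ]
0.11 7 [ 0.4587 -0.1482  0.1173]
0.125 9 [ 0.4546 -0.147   0.1376]
flange ((466.8914489746094, -141.59185791015625), (81.85757446289062, 85.9866943359375), 176.1923065185547)
```

```bash
python3 -c "
from plant import *
s=observe();print(s['time_s'],s['force'],s['gripper_width']);print(job_done())"
```

```text
21.3167 [-1.70113389 -0.48383245 -0.19234016] 0.05980594340477121
the job is handed in; nothing more can be done
None
```

I pulled the white plug with the red-handled rod and set it upright near the middle of the tray, rod still screwed in. I then let go and handed the job in at 21.3 s; no verdict is reported.

- **Screwing in:** I turned the rod about 75° clockwise until the torque climbed with no further descent. At that point the rod origin was about 13.6 mm above the plug's underside.
- **Drawing the plug:** The first pull reached 30 N without moving it, probably because leftover twist wedged the square shank. Backing off the twist freed it. The flange then rose with the rod (16.8 against 17.2 mm), and it came out at about 20 N.
- **Setting down:** I lowered it until the force went from −7.5 to +8.8 N, eased off and released.

**Last checks**
- The plug is within about 3 mm of the tray centre, and its flange is level to under 0.01 rad.
- Seating depth came out differently by method. Absolute depth gives 15.4 mm, and bar height against the flange gives about 14.3 mm. The bar-to-flange height was unchanged from when it was screwed home. All are under the 17 mm limit.
- The rod leans about 0.06–0.09 rad in its play. By estimate its nose stays within about 3 mm of the plug's axis (limit 6 mm).
- The gripper was clear, about 13 cm above the bar. I did not re-measure the blank or the bystanders after the move, and no contact with them was seen.

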